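# Slide the card reader to its last stop and lock the plunger

## Task

Move the counter's card reader to the other end of its rail: pull the spring knob on its sleeve up out of the long slot, slide the sleeve past the middle hole, and let the plunger drop fully home in the last hole, so that the reader is locked there. The last hole has to be felt for: let the pin ride on the rail and ease the sleeve along gently, never ramming the pin sideways against a hole's edge. Leave everything else on the counter where it is.

Things in the scene. Friction and masses are not known exactly. Their poses are not given: they have to be found in the camera images.
- rail: Fixed square steel tube, 300 mm long (along its own y), 36 mm wide, top face 52 mm above the counter, with end caps and two feet. Origin: on the counter under the rail's middle. Its x points to the side on which the card reader hangs, its y from the slot end towards the last hole, z up. The top wall is 12 mm thick and has, from -y to +y, a long slot, a middle hole and a last hole.
- slot (a point): Middle of the long slot in the rail's top face, at the face's height, on the rail's centre line (70 mm before the rail's middle). The slot is 43 mm long along the rail, so the pin in it can wander 15 mm either way.
- mid_hole (a point): Centre of the middle hole (13 mm along the rail, 14 mm across) in the rail's top face, 60 mm from the slot's middle. The pin would drop in here too, but this is the wrong hole.
- end_hole (a point): Nominal centre of the last hole, at the rail's top face, on its centre line, 70 mm beyond mid_hole. The hole, 13 mm along the rail, is cut in a small aluminium plate let in flush with the top face, in a 40 mm long opening of the tube; the plate is screwed down anywhere up to 12 mm either way along the rail from this point, and does not move in use. This point does not show that shift.
- carriage (a joint): Travel in m of the sleeve (62 mm long, 48 mm wide, top 59.5 mm above the counter) with the card reader (155 x 78 x 26 mm, on the +x side, from 60 mm to 212 mm beside the knob's axis, below 85 mm) along the rail's +y; range 0 to 0.18. 0 to 0.03 with the pin in the slot, 0.075 over the middle hole, 0.1315 to 0.1585 in the last hole. Its guide drags with about 2 N, 4 to 5 N while the pin rides on the rail.
- plunger (a joint): Lift in m of the spring plunger, 0 (pin fully home, 11 mm deep in a hole) to 0.018 (pulled up to its stop). 0.011 is the pin riding on the rail's top face. The spring presses down with 6 N at 0, 9 N at 0.011, 10.5 N at 0.018. The pin is 10 mm thick with a flat nose (9 mm across for the last 1.5 mm; 3 mm play along the rail in a hole). Side push on the knob can hold the pin half way by friction; ease off and it drops.
- knob (a point): Centre of the plunger's upright round black knob, 26 mm in diameter and 32 mm tall, on the plunger's axis above the sleeve; 87 mm above the counter when the plunger is home, and rising with it. Directly under the knob is a narrower steel collar, 24 mm in diameter; the knob is exactly above the pin.
- paper_roll: Receipt paper roll standing on end, 56 mm across, 57 mm tall, loose beside the rail; origin under its centre. Leave alone.
- mint_tin: Flat metal tin 62 x 87 x 21 mm, loose beside the rail; origin under its centre. Leave alone.
- pen_cup: Glass cup of pens, 72 mm across, 135 mm tall with the pens, loose near the rail's slot end; origin under its centre. Leave alone.
- candy_jar: Small amber jar, 72 mm across, 85 mm tall, loose near the rail's last-hole end; origin under its centre. Leave alone.

How it is judged:
On the way, in this order (a step that is already met when the one before it is completed fails the run):
1. the plunger is pulled up clear of the slot (value of joint plunger above 0.0115 m), for 0.1 s.
2. the sleeve is past the middle hole (value of joint carriage above 0.095 m), for 0.1 s.
3. the plunger is home in the last hole (value of joint carriage above 0.125 m and value of joint plunger below 0.002 m), for 0.3 s.
At the end, for the whole second after the job is handed in: The sleeve stands still at the last hole (carriage over 0.125 m, where only that hole lets the pin down) with the plunger fully home (lift under 2 mm) (all of step 3 and velocity of joint carriage between -0.005 and 0.005 m/s); the robot touches nothing.
It fails at once if the pin is rammed sideways against a hole's or the slot's edge with more than 25 N (contact force between plunger_c1 and rail above 25 N).
It fails at once if a thing on the counter that is not part of the job is pushed more than 20 mm (distance of any of paper_roll, mint_tin, pen_cup, candy_jar from where it was at the start of the episode above 0.02 m).
It also fails if it takes over 48 s, if anything falls off the work surface, if the arm or the gripper's body presses on something with over 40 N, if the wrist force passes 120 N, or if a joint passes its speed limit or range.

## Robot

A 6-joint arm with a two-finger parallel gripper is mounted at the origin on the work surface. World frame = base frame: x ahead of the robot, y to its left, z up, the work surface at z = 0. Lengths are in m, angles in rad, forces in N, time in s.
With the tool pointing down it reaches from about 0.3 to 0.875 m from the base axis. Payload 6.4 kg.
Tool frame: the origin (TCP) lies midway between the tips of the shut fingers; the grasp point (between the pads) lies 19 mm behind it (manip.grip_depth is the distance from the TCP to the grasp point, in m); z points along the fingers, y is the line along which they close (so a half turn about z gives the same grasp; the last joint's range is limited). The gripper opens to 85 mm and grips with 20 to 120 N. Pads are 22 mm wide; open, the fingers measure 114 mm over their backs; the gripper's body (76 mm by 85 mm) begins 54 mm behind the grasp point. The pads swing forward as they close: fully open they stand 13 mm farther back than shut.
Start: joints at [-1.518, 0.181, 1.607, -0, 1.354, -0.206], TCP at [0.147, -0.556, 0.231] pointing down, gripper open.
Joint ranges: [-2.99, 2.99], [-0.89, 2.07], [0.3, 2.58], [-1.14, 4.28], [0, 2.63], [-3.12, 3.12]. Speed limits (rad/s): [2.57, 2.57, 3.01, 3.14, 3.14, 3.14].

## Interface

Orientations are given as a 3x3 rotation matrix whose columns are the frame's x, y, z axes.
In Python, from station import get_obs, optics, job, look_for, cut_out, tip_of, manip gives the robot as it stands.
- The arm moves only by the tool arm_command, never from a script. Its argument "deltas" is a list that holds one entry, the list of rows, each a list of 6 numbers: the shift along the tool's x, y, z in m, then the turn, a rotation vector about the tool's x, y, z in rad. In form: [[[x, y, z, wx, wy, wz], ...]]. A call has 1 to 12 rows; each row shifts and turns the commanded pose from where the row before left it, along the tool's axes as they then stand; what a row does not reach is not made up. A row lasts 1/10 s, in which the tool goes at most 50 mm and 8.59 degrees, less where a joint would pass 70% of its speed; a pose out of reach is approached as far as the arm can. A call is refused whole if a number of a shift passes 0.05 or a number of a turn 0.15, either way. A call with a gripper value outside its range is refused whole. "gripper" is the finger opening in m, from 0 to 0.0854, set as the call begins (left out, the last holds). The fingers move at their own pace and stop on an object; "grip_force" is the grip in N (left out, the last holds). Time passes only in rows, so rows that do not move let the fingers close. It gives the time, the measured TCP pose, the force, the opening and the grip force at its end, in the units of the state.
- get_obs(): the state, without advancing time (a new reading comes with each control period).
- optics.capture(name): name is "scene" or "top" or "wrist"; returns a dict with "color" (480x640x3 uint8, red, green, blue), "depth" (480x640 float32, m along the optical axis (not along the pixel's ray), 0 where there is no reading), "fx", "fy", "cx", "cy" (pixels), "origin" and "rotation" of the camera in the world; the wrist camera has in their place "hand_eye" (4x4, takes a point from camera to tool coordinates, whose origin is the TCP and whose axes are the flange's). Camera axes: x right, y down, z forward; pixel columns grow to the right and rows downward; lengths in m; the calibration is good to about 2 mm. A picture is of the moment at which its call begins: read the wrist's pose just before it.
- job.close_job(): hands the job in; it is judged then, once.
Trained networks look in the newest picture that a camera, given by its name, has taken for a name from the list of things; names that differ only in an ending like _2 or _b are one class to them, and where a whole thing is asked for, a point or a joint stands for the part that bears it (a point fixed in the world has none). Each returns a list of dicts, best first, with "confidence" (0 to 1); they miss things now and then, are a little off and sometimes report something else, mostly with a low value. They report only what shows in the picture. A call takes as long as a camera call.
- look_for(camera, thing): "xy" ([column, row] in pixels, amid what is visible of it).
- cut_out(camera, thing): "region" (480x640 bool, what is visible of it) and "xy" ([column, row] in pixels, amid what is visible of it).
- tip_of(camera, thing): "xy" ([column, row] in pixels: a listed point, or the origin of a listed thing).
The state is a dict: "time": time; "joints": joint angles; "qd": joint speeds; "tau": joint torques, N m; "ee_pos": TCP position; "tool_rot": TCP orientation; "contact_force": force on the tool from outside, world axes, zero at the start; "ft_torque": the same for the moment, N m; "width": opening from 0.0 (shut) to 1.0 (fully open); "grasp_force": force on a finger pad.
Only numpy, scipy, OpenCV 4.12 (cv2) and the standard library are available. Lean on these libraries where they do the work, as an engineer would, in place of code of your own. Each camera call takes 0.05 s, during which the arm holds its last target. There are 200 camera calls.

## Working session

There is one attempt and no reset: what is moved stays moved. The work goes in short steps, Python scripts to look and compute and a tool call to move; the robot and the scene stay as the last step left them, time stands still between calls to the robot, and variables do not carry over. Pictures are saved under pics/ and viewed, at most 10 in all, crops included, and the job is handed in when it is done.

Besides the shell and the picture viewer there is one more tool, called as name(argument=value, ...) on one line, values as JSON. arm_command: Moves the arm, as the interface text tells. Its arguments: {"type":"object","properties":{"deltas":{"type":"array"},"gripper":{"type":"number"},"grip_force":{"type":"number"}},"required":["deltas"]}

```bash
mkdir -p pics; cat > h.py <<'E'
import numpy as np, cv2
from station import get_obs, optics, job, look_for, cut_out, tip_of, manip
def cap(n):
    o=get_obs(); c=optics.capture(n)
    if 'hand_eye' in c:
        T=np.eye(4); T[:3,:3]=np.array(o['tool_rot']); T[:3,3]=o['ee_pos']
        M=T@np.array(c['hand_eye']); c['origin']=M[:3,3]; c['rotation']=M[:3,:3]
    return c
def ray(c,xy):
    d=np.array([(xy[0]-c['cx'])/c['fx'],(xy[1]-c['cy'])/c['fy'],1]); return np.array(c['rotation'])@d
def atz(c,xy,z):
    r=ray(c,xy); o=np.array(c['origin']); return o+r*(z-o[2])/r[2]
def atd(c,xy):
    x,y=int(round(xy[0])),int(round(xy[1])); p=c['depth'][y-2:y+3,x-2:x+3]; p=p[p>0]
    return np.array(c['origin'])+ray(c,xy)*np.median(p) if p.size else None
def save(c,n): cv2.imwrite('pics/'+n,cv2.cvtColor(c['color'],cv2.COLOR_RGB2BGR))
E
python3 - <<'E'
from h import *
np.set_printoptions(precision=4,suppress=True)
Z={'slot':.052,'mid_hole':.052,'end_hole':.052,'knob':.087,'rail':0,'paper_roll':0,'mint_tin':0,'pen_cup':0,'candy_jar':0}
for cam in('scene','top'):
    c=cap(cam); save(c,cam+'.png')
    print(cam,c['origin'])
    for t,z in Z.items():
        for r in tip_of(cam,t)[:2]: print(t,round(r['confidence'],2),np.array(r['xy']),atz(c,r['xy'],z))
o=get_obs();print(o['time'],o['ee_pos'],np.array(o['tool_rot']),o['contact_force'],manip.grip_depth)
E
```

```text
scene [1.1674 0.5673 0.7458]
slot 0.81 [343.  235.8] [0.5142 0.0074 0.052 ]
mid_hole 0.82 [350.6 256.3] [0.548  0.0563 0.052 ]
end_hole 0.94 [362.3 279.2] [0.5788 0.1104 0.052 ]
knob 0.21 [349.3 279.5] [0.6238 0.1188 0.087 ]
rail 0.82 [350.8 276.7] [0.5444 0.0565 0.    ]
rail 0.49 [380.8 248.4] [0.4426 0.0446 0.    ]
paper_roll 0.79 [382.3 247.3] [0.4379 0.0446 0.    ]
paper_roll 0.64 [341.3 218.2] [ 0.4245 -0.0762  0.    ]
mint_tin 0.73 [421.3 303.1] [ 0.5087  0.1907 -0.    ]
pen_cup 0.82 [286.9 221.4] [ 0.5113 -0.1491  0.    ]
pen_cup 0.25 [419.9 301.6] [0.5074 0.1868 0.    ]
candy_jar 0.71 [339.2 381.9] [0.7347 0.2012 0.    ]
top [0.4828 0.0316 1.1631]
slot 0.56 [329.4 269. ] [0.5219 0.0057 0.052 ]
mid_hole 0.6 [305.3 251.9] [0.5564 0.0555 0.052 ]
end_hole 0.89 [277.4 240.1] [0.58   0.1131 0.052 ]
end_hole 0.48 [330.2 269.7] [0.5205 0.0041 0.052 ]
knob 0.59 [328.1 269.4] [0.5198 0.0091 0.087 ]
rail 0.93 [300.8 256.3] [0.5502 0.0661 0.    ]
paper_roll 0.77 [308.1 308.1] [0.4401 0.049  0.    ]
mint_tin 0.6 [240.2 276.6] [0.5053 0.195  0.    ]
pen_cup 0.78 [401.1 272.3] [ 0.5184 -0.1492  0.    ]
pen_cup 0.21 [305.4 257.9] [0.5469 0.0562 0.    ]
candy_jar 0.73 [238.9 173. ] [0.73   0.2032 0.    ]
1.0 [ 0.1472 -0.5559  0.2313] [[ 0.9667  0.2559  0.    ]
 [ 0.2559 -0.9667  0.0001]
 [ 0.     -0.     -1.    ]] [-0.6696  0.4084  0.2873] 0.0187
```

```bash
python3 - <<'E'
import cv2
a=cv2.imread('pics/top.png')[130:350,200:460]; b=cv2.imread('pics/scene.png')[150:420,230:490]
cv2.imwrite('pics/t2.png',cv2.resize(a,None,fx=3,fy=2.7*10/9,interpolation=2)[:600])
cv2.imwrite('pics/s2.png',cv2.resize(b,None,fx=2.2,fy=2.2,interpolation=2))
E
```

```text
(no output)
```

View pics/t2.png

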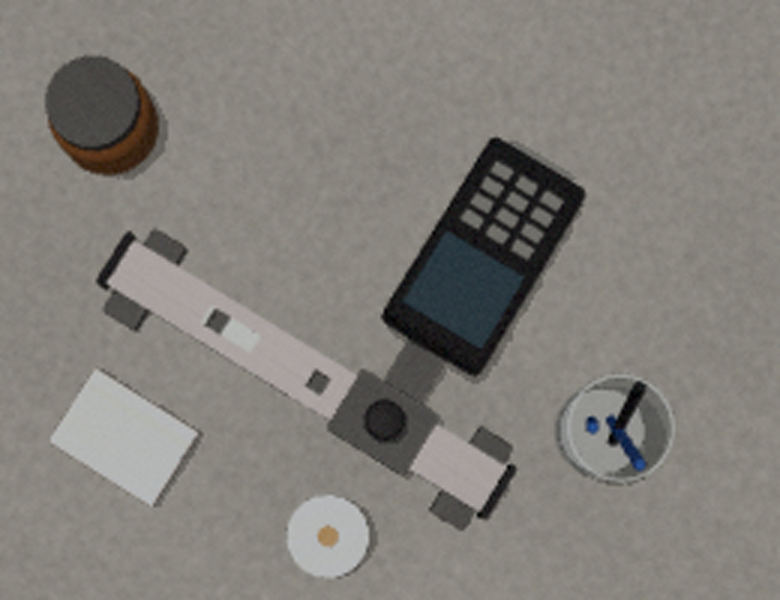

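View pics/s2.png

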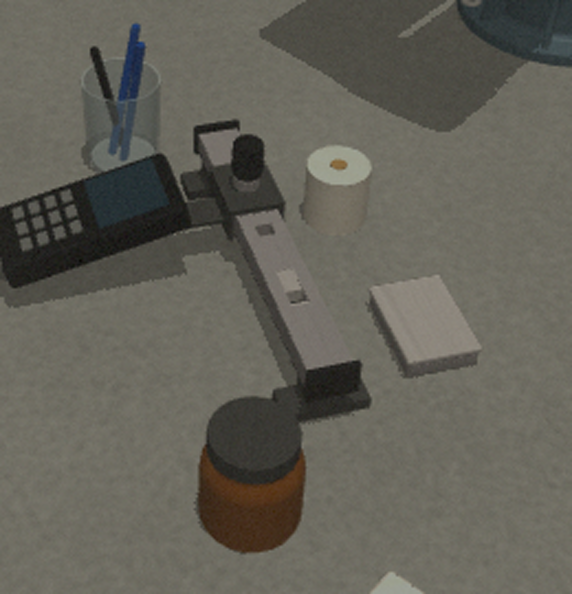

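The top view shows the sleeve at the slot end, with the knob near full-image pixel (328,269). The mid hole is near (306,257) and a dark hole beside the light plate is near (273,237). That puts the rail's +y about 60° from world x. Next I move over the rail and turn the tool so the fingers close along it.

arm_command(deltas=[[[0.0352,-0.0318,0,0,0,0],[0.0352,-0.0318,0,0,0,0],[0.0352,-0.0318,0,0,0,0],[0.0352,-0.0318,0,0,0,0],[0.0352,-0.0318,0,0,0,0],[0.0352,-0.0318,0,0,0,0],[0.0352,-0.0318,0,0,0,0],[0.0352,-0.0318,0,0,0,0],[0.0352,-0.0318,0,0,0,0],[0.0352,-0.0318,0,0,0,0],[0.0352,-0.0318,0,0,0,0],[0.0352,-0.0318,0,0,0,0]]], gripper=0.0854)

```text
time: 2.2
ee_pos: [0.4587, -0.077, 0.2317]
tool_rot: [[0.967, 0.256, 0.001], [0.256, -0.967, -0.001], [0.001, 0.001, -1.0]]
contact_force: [0.1, -0.5, 0.4]
width: 1.003
grasp_force: 0.0
```

arm_command(deltas=[[[0.0352,-0.0318,0,0,0,0],[0.0352,-0.0318,0,0,0,0],[0.0352,-0.0318,0,0,0,0],[0,0,0,0,0,-0.147],[0,0,0,0,0,-0.147],[0,0,0,0,0,-0.147],[0,0,0,0,0,-0.147],[0,0,0,0,0,-0.147],[0,0,0,0,0,-0.147],[0,0,0,0,0,-0.147],[0,0,0,0,0,-0.147],[0,0,0,0,0,-0.147]]])

```text
time: 3.4
ee_pos: [0.5355, 0.0404, 0.2313]
tool_rot: [[-0.017, 1.0, -0.0], [1.0, 0.017, -0.0], [-0.0, -0.0, -1.0]]
contact_force: [-1.0, -0.3, -0.6]
width: 0.998
grasp_force: 0.0
```

arm_command(deltas=[[[0,0,0,0,0,-0.147],[0,0,0,0,0,-0.147],[0,0,0,0,0,-0.147],[0,0,0,0,0,-0.147],[0,0,0,0,0,-0.147],[0,0,0,0,0,-0.147],[0,0,0,0,0,-0.147],[0,0,0,0,0,0]]])

```text
time: 4.2
ee_pos: [0.5355, 0.0404, 0.2313]
tool_rot: [[-0.863, 0.505, 0.0], [0.505, 0.863, -0.0], [-0.0, 0.0, -1.0]]
contact_force: [-0.5, 0.8, -0.7]
width: 0.997
grasp_force: 0.0
```

```bash
python3 - <<'E'
from h import *
np.set_printoptions(precision=4,suppress=True)
o=get_obs();c=cap('wrist'); save(c,'w1.png')
print(o['time'],o['ee_pos'],np.array(o['tool_rot']),o['joints'],o['contact_force']);print(c['hand_eye'],c['fx'],c['origin'])
for t,z in {'slot':.052,'mid_hole':.052,'end_hole':.052,'knob':.087,'rail':0}.items():
    for r in tip_of('wrist',t)[:2]: print(t,round(r['confidence'],2),np.array(r['xy']),atz(c,r['xy'],z))
E
```

```text
4.2 [0.5355 0.0404 0.2313] [[-0.863   0.5051  0.0001]
 [ 0.5051  0.863  -0.    ]
 [-0.0001  0.     -1.    ]] [-0.1459  0.096   1.7023  0.      1.3432 -1.1872] [-0.4973  0.7666 -0.7303]
[[ 0.0014 -0.9532 -0.3023  0.0752]
 [ 1.      0.0013  0.0007  0.0003]
 [-0.0003 -0.3023  0.9532 -0.1432]
 [ 0.      0.      0.      1.    ]] 391.37068119966193 [0.4708 0.0786 0.3745]
slot 0.59 [262.4 207.8] [0.5164 0.0019 0.052 ]
mid_hole 0.95 [331.4 208.7] [0.5465 0.0519 0.052 ]
end_hole 0.56 [415.1 209.6] [0.5829 0.1128 0.052 ]
end_hole 0.36 [267.4 104.4] [0.4483 0.0499 0.052 ]
knob 0.56 [267.2 220.6] [0.5217 0.008  0.087 ]
rail 0.69 [338.5 195.7] [0.5508 0.06   0.    ]
```

View pics/w1.png

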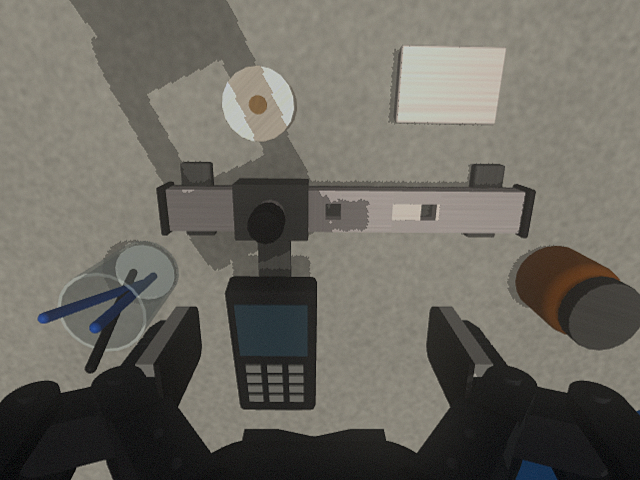

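The wrist view shows the rail level in the image. The knob is near (267,222), the mid hole near (334,211), and the last hole is dark at about (429,212) at the far end of the light plate. I'll work out exact positions along the rail.

```bash
python3 - <<'E'
from h import *
np.set_printoptions(precision=4,suppress=True,linewidth=200)
c=cap('wrist'); g=cv2.cvtColor(c['color'],cv2.COLOR_RGB2GRAY)
print('row212',[(x,int(g[207:216,x].mean())) for x in range(386,446)])
print('mid',[(x,int(g[207:216,x].mean())) for x in range(322,346)])
print('ends',[int(g[205:216,x].mean()) for x in range(154,176)],[int(g[205:216,x].mean()) for x in range(512,540)])
print('col',[int(v) for v in g[180:245,475:500].mean(1)],[int(v) for v in g[180:245,205:225].mean(1)])
h=c['depth'][195:245,240:295]
P=[];k=[]
for y in range(195,250):
    for x in range(235,305):
        d=c['depth'][y,x]
        if d>0:
            p=np.array(c['origin'])+ray(c,(x,y))*d
            P.append(p)
P=np.array(P); t=P[P[:,2]>.095]; print(len(t),t.mean(0),(t.max(0)+t.min(0))/2,np.ptp(t,0),np.median(t[:,2]))
print('sleeve z',np.median(P[(P[:,2]>.052)&(P[:,2]<.07)][:,2]))
R=np.array([.505,.863]);
s=P[(P[:,2]>.056)&(P[:,2]<.063)]; u=s[:,:2]@R; print('sleeve u',u.min(),u.max(),'knob u',(t[:,:2]@R).min(),(t[:,:2]@R).max(), 'knob v',(t[:,:2]@np.array([.863,-.505])).min(),(t[:,:2]@np.array([.863,-.505])).max())
E
```

```text
row212 [(386, 151), (387, 151), (388, 151), (389, 151), (390, 151), (391, 148), (392, 171), (393, 183), (394, 183), (395, 183), (396, 183), (397, 183), (398, 182), (399, 183), (400, 183), (401, 183), (402, 183), (403, 183), (404, 182), (405, 182), (406, 182), (407, 182), (408, 182), (409, 183), (410, 183), (411, 182), (412, 183), (413, 183), (414, 183), (415, 182), (416, 182), (417, 183), (418, 183), (419, 188), (420, 179), (421, 97), (422, 72), (423, 77), (424, 76), (425, 78), (426, 77), (427, 75), (428, 67), (429, 64), (430, 62), (431, 62), (432, 76), (433, 80), (434, 77), (435, 71), (436, 149), (437, 185), (438, 186), (439, 155), (440, 148), (441, 148), (442, 150), (443, 148), (444, 149), (445, 148)]
mid [(322, 100), (323, 99), (324, 105), (325, 83), (326, 58), (327, 54), (328, 60), (329, 58), (330, 57), (331, 56), (332, 57), (333, 57), (334, 57), (335, 58), (336, 57), (337, 57), (338, 58), (339, 56), (340, 64), (341, 101), (342, 105), (343, 104), (344, 103), (345, 103)]
ends [134, 135, 136, 141, 108, 53, 39, 41, 42, 42, 41, 39, 36, 51, 99, 104, 102, 102, 102, 101, 102, 101] [144,
[... 289 characters left out ...]
145, 145, 148, 147, 148, 147, 144, 145, 146, 145, 145, 150, 150, 144, 144, 148, 149, 148, 133, 78, 85, 81, 100, 139, 136, 135, 136, 135, 134, 133, 133] [74, 74, 74, 75, 73, 59, 53, 75, 72, 77, 94, 105, 101, 100, 99, 98, 99, 102, 100, 99, 100, 100, 102, 101, 100, 99, 99, 97, 99, 100, 100, 101, 101, 99, 100, 101, 101, 102, 100, 99, 99, 101, 99, 100, 103, 104, 98, 99, 103, 101, 100, 91, 61, 67, 68, 78, 93, 91, 92, 92, 93, 93, 93, 93, 92]
1031 [0.5213 0.0084 0.1026] [0.522  0.0077 0.1002] [0.0262 0.0257 0.0104] 0.1032914836377819
sleeve z 0.06018447705426905
sleeve u 0.23919304150094817 0.2979146166042099 knob u 0.25632420606029505 0.2830838558140703 knob v 0.4338976898285266 0.45960271114841356
```

arm_command(deltas=[[[-0.0025,-0.0177,0.02,0,0,0],[-0.0024,-0.0177,0.03,0,0,0],[0,0,0.03,0,0,0],[0,0,0.03,0,0,0],[0,0,0.03,0,0,0],[0,0,0.02,0,0,0],[0,0,0,0,0,0]]])

```text
time: 5.25
ee_pos: [0.5192, 0.0079, 0.0683]
tool_rot: [[-0.862, 0.507, -0.006], [0.507, 0.862, 0.001], [0.006, -0.002, -1.0]]
contact_force: [-0.2, 0.3, -0.6]
width: 1.001
grasp_force: 0.0
```

arm_command(deltas=[[[0,0,0,0,0,0],[0,0,0,0,0,0],[0,0,0,0,0,0],[0,0,0,0,0,0],[0,0,0,0,0,0],[0,0,0,0,0,0],[0,0,0,0,0,0],[0,0,0,0,0,0]]], gripper=0.015, grip_force=40)

```text
time: 6.05
ee_pos: [0.5226, 0.0072, 0.0725]
tool_rot: [[-0.862, 0.506, 0.002], [0.506, 0.862, -0.0], [-0.002, 0.001, -1.0]]
contact_force: [-1.7, 0.3, 7.1]
width: 0.291
grasp_force: 39.2
```

arm_command(deltas=[[[0,0,-0.003,0,0,0],[0,0,-0.003,0,0,0],[0,0,-0.003,0,0,0],[0,0,-0.003,0,0,0],[0,0,-0.003,0,0,0],[0,0,0,0,0,0],[0,0,0,0,0,0]]])

```text
time: 6.75
ee_pos: [0.5223, 0.0071, 0.0858]
tool_rot: [[-0.862, 0.506, 0.001], [0.506, 0.862, -0.0], [-0.001, 0.0, -1.0]]
contact_force: [6.0, -1.1, -10.5]
width: 0.29
grasp_force: 39.8
```

```bash
python3 - <<'E'
from h import *
np.set_printoptions(precision=4,suppress=True,linewidth=200)
o=get_obs();c=cap('wrist'); save(c,'w2.png'); print(o['ee_pos'],o['contact_force'],o['width'],o['grasp_force'])
for n in('wrist','top'):
    if n=='top': c=cap(n); save(c,'t3.png')
    ys,xs=np.nonzero(c['depth']>0)
    d=c['depth'][ys,xs]; D=np.stack([(xs-c['cx'])/c['fx'],(ys-c['cy'])/c['fy'],np.ones(len(xs))])*d
    P=(np.array(c['rotation'])@D).T+np.array(c['origin'])
    q=P-np.array([o['ee_pos'][0],o['ee_pos'][1],0]); m=(np.hypot(q[:,0],q[:,1])<.009)&(q[:,2]<.14)&(q[:,2]>.08)
    print(n,m.sum(),np.percentile(P[m][:,2],[5,25,50,75,95]) if m.any() else '')
E
```

```text
[0.5223 0.0071 0.0858] [  5.9846  -1.0851 -10.471 ] 0.29027043808442915 39.83385980129242
wrist 2007 [0.1159 0.1164 0.1168 0.1171 0.1177]
top 0
```

View pics/w2.png

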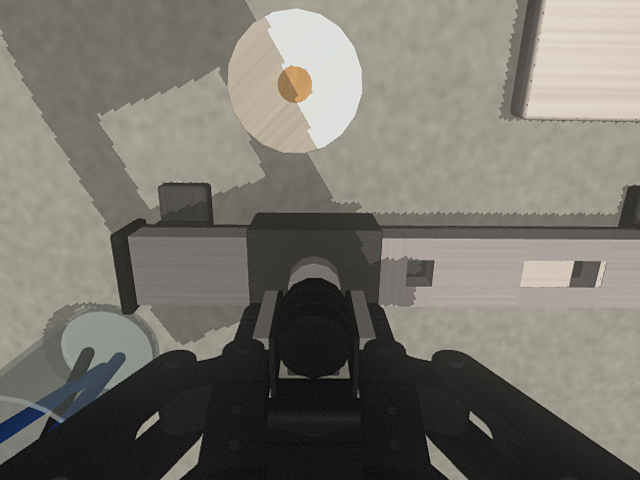

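The knob top is about 14 mm higher than before, so the pin is clear of the slot. I slide it past the middle hole with the pin still raised.

arm_command(deltas=[[[-0.0005,0,-0.001,0,0,0],[0,0.002,0,0,0,0],[0,0.004,0,0,0,0],[0,0.005,0,0,0,0],[0,0.005,0,0,0,0],[0,0.005,0,0,0,0],[0,0.005,0,0,0,0],[0,0.005,0,0,0,0],[0,0.005,0,0,0,0],[0,0.004,0,0,0,0],[0,0,0,0,0,0]]])

```text
time: 7.95
ee_pos: [0.5427, 0.0413, 0.0865]
tool_rot: [[-0.862, 0.506, 0.0], [0.506, 0.862, -0.001], [-0.0, -0.001, -1.0]]
contact_force: [5.9, -1.9, -10.3]
width: 0.29
grasp_force: 39.9
```

arm_command(deltas=[[[-0.0007,0.003,0,0,0,0],[-0.0007,0.005,0,0,0,0],[0,0.005,0,0,0,0],[0,0.005,0,0,0,0],[0,0.005,0,0,0,0],[0,0.005,0,0,0,0],[0,0.005,0,0,0,0],[0,0.005,0,0,0,0],[0,0.005,0,0,0,0],[0,0.005,0,0,0,0],[0,0.004,0,0,0,0],[0,0,0,0,0,0]]])

```text
time: 9.15
ee_pos: [0.57, 0.0868, 0.0872]
tool_rot: [[-0.863, 0.506, -0.0], [0.506, 0.863, 0.001], [0.001, 0.001, -1.0]]
contact_force: [-2.4, 3.0, -10.5]
width: 0.291
grasp_force: 40.0
```

```bash
python3 - <<'E'
from h import *
np.set_printoptions(precision=4,suppress=True,linewidth=200)
o=get_obs();c=cap('wrist'); save(c,'w3.png'); print(o['time'],o['ee_pos'],o['contact_force'],o['width'],o['grasp_force'])
g=cv2.cvtColor(c['color'],cv2.COLOR_RGB2GRAY)
ys,xs=np.nonzero(c['depth']>0)
d=c['depth'][ys,xs]; D=np.stack([(xs-c['cx'])/c['fx'],(ys-c['cy'])/c['fy'],np.ones(len(xs))])*d
P=(np.array(c['rotation'])@D).T+np.array(c['origin'])
q=P-np.array([o['ee_pos'][0],o['ee_pos'][1],0]); m=(np.hypot(q[:,0],q[:,1])<.009)&(q[:,2]<.14)&(q[:,2]>.08)
print(np.median(P[m][:,2]))
R=np.array([.505,.863]); print('tcp u',np.array(o['ee_pos'][:2])@R,'z54 .052: col->u at row 272:',[(x,(atz(c,(x,272),.052)[:2]@R).round(4)) for x in(150,320,400,500)])
E
```

```text
9.15 [0.57   0.0868 0.0872] [ -2.4328   3.0265 -10.506 ] 0.2908463664658063 40.04309356212616
0.118094934631195
tcp u 0.3627758088882829 z54 .052: col->u at row 272: [(150, np.float64(0.2826)), (320, np.float64(0.3664)), (400, np.float64(0.4058)), (500, np.float64(0.4551))]
```

View pics/w3.png

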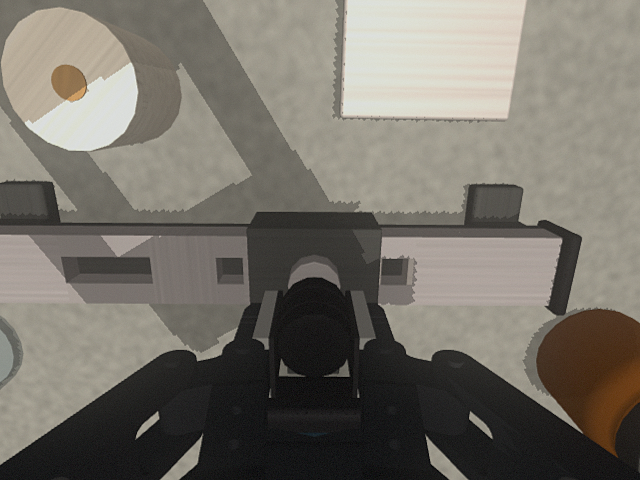

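The middle hole (about col 230) is now behind the sleeve. The last hole shows at cols 381–408, about 40 mm ahead of the knob. I advance 33 mm with the pin still raised, then lower it to ride on the rail.

arm_command(deltas=[[[0.0006,0.003,0,0,0,0],[0,0.005,0,0,0,0],[0,0.005,0,0,0,0],[0,0.005,0,0,0,0],[0,0.005,0,0,0,0],[0,0.005,0,0,0,0],[0,0.003,0,0,0,0],[0,0.002,0,0,0,0],[0,0,0,0,0,0]]])

```text
time: 10.1
ee_pos: [0.5867, 0.1149, 0.0874]
tool_rot: [[-0.862, 0.506, 0.001], [0.506, 0.862, 0.0], [-0.001, 0.001, -1.0]]
contact_force: [-0.2, 0.8, -10.7]
width: 0.29
grasp_force: 40.1
```

arm_command(deltas=[[[0,0,0.001,0,0,0],[0,0,0.001,0,0,0],[0,0,0.001,0,0,0],[0,0,0,0,0,0]]])

```text
time: 10.5
ee_pos: [0.5866, 0.1147, 0.0844]
tool_rot: [[-0.862, 0.506, 0.001], [0.506, 0.862, 0.0], [-0.001, 0.001, -1.0]]
contact_force: [1.9, 1.6, -10.6]
width: 0.291
grasp_force: 40.2
```

arm_command(deltas=[[[0,0,0.0008,0,0,0],[0,0,0,0,0,0]]])

```text
time: 10.7
ee_pos: [0.5865, 0.1145, 0.0836]
tool_rot: [[-0.862, 0.506, 0.001], [0.506, 0.862, 0.0], [-0.0, 0.0, -1.0]]
contact_force: [1.4, 1.8, -8.8]
width: 0.292
grasp_force: 40.2
```

arm_command(deltas=[[[0,0,0.0006,0,0,0],[0,0,0,0,0,0]]])

```text
time: 10.9
ee_pos: [0.5865, 0.1145, 0.0834]
tool_rot: [[-0.862, 0.506, 0.001], [0.506, 0.862, 0.0], [-0.001, 0.0, -1.0]]
contact_force: [0.7, 1.7, -5.7]
width: 0.287
grasp_force: 40.6
```

arm_command(deltas=[[[0,0,0.0006,0,0,0],[0,0,0,0,0,0]]])

```text
time: 11.1
ee_pos: [0.5865, 0.1145, 0.0832]
tool_rot: [[-0.862, 0.506, 0.001], [0.506, 0.862, -0.0], [-0.001, 0.0, -1.0]]
contact_force: [-2.8, 1.5, -0.2]
width: 0.291
grasp_force: 41.0
```

Lift is now about TCP z minus 0.0723, and the pin rides lightly on the rail. I creep forward while watching fz: it should go to about −9 N once the pin is over the hole.

arm_command(deltas=[[[0,0.0005,0,0,0,0],[0,0.0005,0,0,0,0],[0,0.0005,0,0,0,0],[0,0.0005,0,0,0,0],[0,0.0005,0,0,0,0],[0,0.0005,0,0,0,0],[0,0.0005,0,0,0,0],[0,0.0005,0,0,0,0]]])

```text
time: 11.9
ee_pos: [0.5874, 0.1159, 0.0829]
tool_rot: [[-0.862, 0.506, -0.002], [0.506, 0.862, -0.003], [0.0, -0.004, -1.0]]
contact_force: [-9.7, -8.0, 6.3]
width: 0.29
grasp_force: 41.9
```

arm_command(deltas=[[[0,0.0005,0,0,0,0],[0,0.0005,0,0,0,0],[0,0,0,0,0,0]]])

```text
time: 12.2
ee_pos: [0.5882, 0.1174, 0.0827]
tool_rot: [[-0.862, 0.506, -0.002], [0.506, 0.862, -0.002], [0.0, -0.003, -1.0]]
contact_force: [-5.2, -4.4, 2.2]
width: 0.294
grasp_force: 41.4
```

arm_command(deltas=[[[0,0.0005,0,0,0,0],[0,0.0005,0,0,0,0],[0,0,0,0,0,0]]])

```text
time: 12.5
ee_pos: [0.5889, 0.1188, 0.0817]
tool_rot: [[-0.862, 0.506, -0.001], [0.506, 0.862, -0.001], [0.0, -0.001, -1.0]]
contact_force: [0.3, -2.1, -7.5]
width: 0.291
grasp_force: 40.4
```

fz swung to −7.5 N and z dropped, so the nose is in the hole's mouth. I go 1.5 mm further to centre it, then lower slowly.

arm_command(deltas=[[[0,0.0005,0,0,0,0],[0,0.0005,0,0,0,0],[0,0.0005,0,0,0,0],[0,0,0,0,0,0]]])

```text
time: 12.9
ee_pos: [0.5901, 0.1209, 0.082]
tool_rot: [[-0.862, 0.506, 0.0], [0.506, 0.862, -0.0], [-0.0, -0.0, -1.0]]
contact_force: [1.4, -2.2, -9.2]
width: 0.288
grasp_force: 40.3
```

arm_command(deltas=[[[0,0,0.0007,0,0,0],[0,0,0.0007,0,0,0],[0,0,0,0,0,0]]])

```text
time: 13.2
ee_pos: [0.5901, 0.1209, 0.0809]
tool_rot: [[-0.862, 0.506, 0.0], [0.506, 0.862, -0.0], [-0.0, 0.0, -1.0]]
contact_force: [2.3, -2.7, -8.4]
width: 0.293
grasp_force: 40.3
```

arm_command(deltas=[[[0,0,0.001,0,0,0],[0,0,0.001,0,0,0],[0,0,0.001,0,0,0],[0,0,0,0,0,0]]])

```text
time: 13.6
ee_pos: [0.5902, 0.121, 0.0779]
tool_rot: [[-0.862, 0.506, 0.0], [0.506, 0.862, 0.0], [-0.0, 0.0, -1.0]]
contact_force: [2.0, -3.3, -7.0]
width: 0.29
grasp_force: 40.4
```

arm_command(deltas=[[[0,0,0.001,0,0,0],[0,0,0.001,0,0,0],[0,0,0.001,0,0,0],[0,0,0.001,0,0,0],[0,0,0,0,0,0]]])

```text
time: 14.1
ee_pos: [0.5902, 0.121, 0.0739]
tool_rot: [[-0.862, 0.506, 0.0], [0.506, 0.862, 0.0], [-0.0, 0.0, -1.0]]
contact_force: [2.3, -3.1, -7.2]
width: 0.289
grasp_force: 40.4
```

Lift is about 1.6 mm. I lower the rest, then open the fingers.

arm_command(deltas=[[[0,0,0.001,0,0,0],[0,0,0.0007,0,0,0],[0,0,0,0,0,0],[0,0,0,0,0,0],[0,0,0,0,0,0]]])

```text
time: 14.6
ee_pos: [0.5903, 0.1211, 0.0727]
tool_rot: [[-0.862, 0.506, 0.001], [0.506, 0.862, 0.0], [-0.001, 0.0, -1.0]]
contact_force: [0.1, -1.9, -1.8]
width: 0.289
grasp_force: 40.9
```

arm_command(deltas=[[[0,0,0,0,0,0],[0,0,0,0,0,0],[0,0,0,0,0,0],[0,0,0,0,0,0],[0,0,0,0,0,0],[0,0,0,0,0,0]]], gripper=0.06)

```text
time: 15.2
ee_pos: [0.59, 0.121, 0.0722]
tool_rot: [[-0.862, 0.506, -0.0], [0.506, 0.862, 0.0], [0.0, 0.0, -1.0]]
contact_force: [0.1, 1.1, -0.1]
width: 0.705
grasp_force: 0.0
```

arm_command(deltas=[[[0,0,-0.01,0,0,0],[0,0,-0.02,0,0,0],[0,0,-0.03,0,0,0],[0,0,-0.03,0,0,0],[0,0,-0.03,0,0,0],[0,0,-0.02,0,0,0],[0,0,0,0,0,0],[0,0,0,0,0,0]]])

```text
time: 16.0
ee_pos: [0.5901, 0.121, 0.2127]
tool_rot: [[-0.862, 0.506, 0.001], [0.506, 0.862, 0.0], [-0.001, 0.001, -1.0]]
contact_force: [0.1, 0.1, -0.5]
width: 0.704
grasp_force: 0.0
```

```bash
python3 - <<'E'
from h import *
np.set_printoptions(precision=4,suppress=True,linewidth=200)
o=get_obs();c=cap('wrist'); save(c,'w4.png'); print(o['time'],o['ee_pos'],o['contact_force'])
ys,xs=np.nonzero(c['depth']>0)
d=c['depth'][ys,xs]; D=np.stack([(xs-c['cx'])/c['fx'],(ys-c['cy'])/c['fy'],np.ones(len(xs))])*d
P=(np.array(c['rotation'])@D).T+np.array(c['origin'])
q=P-np.array([.5902,.121,0]); m=(np.hypot(q[:,0],q[:,1])<.009)&(q[:,2]<.14)&(q[:,2]>.08)
t=P[(np.hypot(q[:,0],q[:,1])<.03)&(P[:,2]>.095)&(P[:,2]<.13)]
print('knob top z',np.median(P[m][:,2]),'u',(t[:,:2]@np.array([.505,.863])).min(),(t[:,:2]@np.array([.505,.863])).max())
E
```

```text
16.0 [0.5901 0.121  0.2127] [ 0.0826  0.0906 -0.5032]
knob top z 0.1036677197117149 u 0.3900470516970809 0.41631295824413667
```

View pics/w4.png

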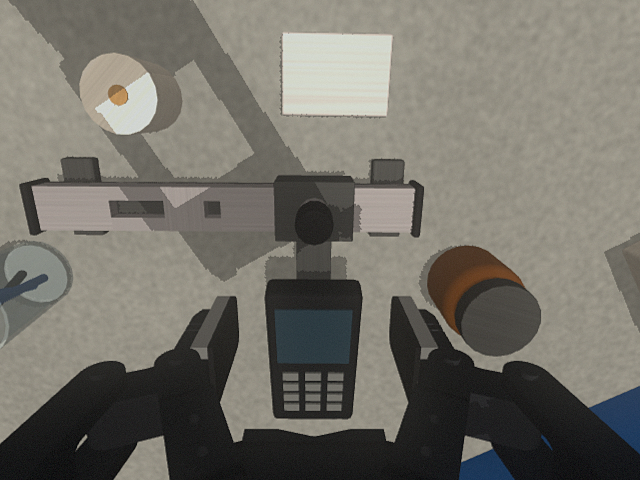

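The sleeve stands over the last hole with the knob at (314,222). Its top is at 0.1037 m against 0.1033 m when home at the start, and the gripper is clear of everything.

```bash
python3 -c "
from station import job
print(job.close_job())"
```

```text
the job is handed in; nothing more can be done
None
```

The card reader is now at the other end of its rail with the plunger down in the last hole, the gripper is clear, and the job is handed in at about 16 s; the hand-in returned no verdict, so I don't know the judged result.

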